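# Hold a gloss tube in the engraving V-block

## Task

Take the gold-capped lip-gloss tube from the grey rest and lay it, without dropping it, into the V of the engraving block with its flat bottom right up against the brass end stop and its cap pointing away from the stop. Hold it there by the coloured barrel, leaving the cap free to be written on, and keep it pressed down firmly on both sides of the V without crushing it: your program finishes while still holding it like that. Leave the black-capped tube, the pots and the bottle where they are.

Things in the scene. Friction and masses are not known exactly. Their poses are not given: they have to be found in the camera images.
- gold_tube: Lip-gloss tube to engrave: plain cylinder, 22 mm diameter, 108 mm long, 30 to 65 g, pink barrel, gold cap. Starts lying in either place of the rest. Origin: on its axis, midway along; x runs along the axis from barrel to cap (bottom end at x = -54 mm, barrel to +11 mm, cap from +13 to +54 mm). It may roll about its x.
- gold_bottom (a point): Centre of the flat bottom end of the gold-capped tube (54 mm from the tube's origin).
- black_tube: Tube of the same size and axes with a dark red barrel and a black cap, lying in the other place of the rest, to be left alone.
- rest: Grey tube rest, fixed: plate 112 x 150 mm, 5 mm thick; origin under its centre, on the table. Places at y = +41 and -41 mm, tubes along x, caps to +x, tube axis 26.7 mm above the table. Each tube lies on two saddles (14 mm long, at x = -40 and +40 mm, 19 mm high); between them the 66 mm over the plate are free for fingers.
- vblock: Engraving V-block, fixed: dark base plate 152 x 60 x 12 mm with two blue-grey V lands, 48 mm wide, 35 mm high. Origin: on the table beneath the middle of a fully seated tube; x along the V from the stop to the open (cap) end. Lands at x = -52 to -36 and +16 to +50 mm; the cut-out between is room for fingers (floor 12 mm above the table, open at both sides).
- vee_left: Slick white plastic lining, 3 mm thick, of the V's +y flank on both lands, part of the block; frame and origin as the V-block's. The V is 90 degrees, each flank at 45 degrees; its bottom line is 22 mm and its mouth (26 mm wide) 35 mm above the table; a seated tube's axis is 37.6 mm above the table.
- vee_right: Slick white plastic lining of the -y flank of the V on both lands, part of the block; its frame is that of the V-block.
- stop_face (a point): Point of the brass end stop's face that the middle of a seated tube's bottom meets: x = -54, y = 0, z = 37.6 mm in the V-block's frame, same axes. The stop is a rigid plate 6 mm thick, 32 mm wide, its top 46 mm above the table; behind it a foot and a thumbscrew (to x = -90 mm, under 32 mm high).
- pot_a: Loose black round pot, 45 mm in diameter, 28 mm high, origin under its centre. Leave it alone.
- pot_b: Second loose black pot, like the first. Leave it alone.
- pigment: Loose amber pigment bottle with white cap, 32 mm in diameter, 62 mm high, origin under its centre. Leave it alone.
Not all that is in view belongs to the job. What is shaped like the gold_tube but blue, purple or turquoise is not meant.

How it is judged:
On the way:
1. the gold-capped tube is gripped and lifted off the rest (contact force between gold_tube and the fingers above 1 N and contact force between gold_tube and rest below 0.01 N and height (world z) of gold_tube above 0.05 m), for 0.2 s.
At the end, for the whole second after the job is handed in: The gold-capped tube lies in the V: bottom within 2 mm of the stop face, axis within 2 mm of the seated line and 0.04 rad of the V, cap away from the stop, at rest; each flank carries over 2 N; the fingers hold the barrel (grasp point 3 mm or more short of the cap) (x of gold_bottom in the frame of stop_face between -0.003 and 0.002 m and y of gold_bottom in the frame of stop_face between -0.002 and 0.002 m and z of gold_bottom in the frame of stop_face between -0.002 and 0.002 m and angle between the x axis of gold_tube and the x axis of vblock, either way round below 0.04 rad and contact force between gold_tube and vee_left above 2 N and contact force between gold_tube and vee_right above 2 N and contact force between gold_tube and the fingers above 2 N and x of the grasp point in the frame of gold_tube below 0.01 m and linear speed of gold_tube below 0.01 m/s); the arm keeps its last pose, push and grip.
It fails at once if the tube is crushed: more than 40 N on one flank of the V (contact force between gold_tube and vee_left above 40 N or contact force between gold_tube and vee_right above 40 N).
It fails at once if the gold-capped tube is dropped (falls freely faster than 0.5 m/s) (linear speed of gold_tube above 0.5 m/s and contact force between gold_tube and the fingers below 0.05 N).
It fails at once if the black-capped tube, a pot or the bottle is moved by more than 20 mm (distance of any of black_tube, pot_a, pot_b, pigment from where it was at the start of the episode above 0.02 m).
It also fails if it takes over 48 s, if anything falls off the work surface, if the arm or the gripper's body presses on something with over 40 N, if the wrist force passes 120 N, or if a joint passes its speed limit or range.

## Robot

A 6-joint arm with a two-finger parallel gripper is mounted at the origin on the work surface. World frame = base frame: x ahead of the robot, y to its left, z up, the work surface at z = 0. Lengths are in m, angles in rad, forces in N, time in s.
With the tool pointing down it reaches from about 0.35 to 0.8 m from the base axis. Payload 7.3 kg.
Tool frame: the origin (TCP) lies on the centre line of the jaws, within the pads' length; the fingertips stand 14 mm ahead of it and the grasp point (between the pads) lies 5 mm behind it; z points along the fingers, y is the line along which they close (so a half turn about z gives the same grasp; the last joint's range is limited). The gripper opens to 85 mm and grips with 20 to 120 N. Pads are 22 mm wide; open, the fingers measure 114 mm over their backs; the gripper's body (76 mm by 85 mm) begins 54 mm behind the grasp point. The pads swing forward as they close: fully open they stand 13 mm farther back than shut.
Start: joints at [1.018, 0.342, 1.524, -0, 1.275, -0.146], TCP at [0.208, 0.482, 0.245] pointing down, gripper open.
Joint ranges: [-2.53, 2.53], [-0.77, 2.02], [0.04, 2.7], [-1, 4.14], [0.28, 2.66], [-3.11, 3.11]. Speed limits (rad/s): [2.57, 2.57, 3.14, 3.14, 3.14, 3.14].

## Interface

Orientations are given as [roll, pitch, yaw] about the fixed x, y, z axes, in that order (R = Rz(yaw) Ry(pitch) Rx(roll)).
In Python, from workcell import ctrl, imaging gives the robot as it stands. The module is installed in compiled form; this text tells all that it offers.
- The arm moves only by the shell command python3 -m pendant 'ROWS' [OPENING] [FORCE]. ROWS is JSON, one flat list of numbers, 6 for each row, row after row: the shift along the world's x, y, z in cm, then the turn, a rotation vector about the world's x, y, z in rad. A call has 1 to 10 rows; each row shifts and turns the commanded pose from where the row before left it; what a row does not reach is not made up. A row lasts 1/8 s, in which the tool goes at most 62.5 mm and 10.7 degrees, less where a joint would pass 70% of its speed; a pose out of reach is approached as far as the arm can. A call with a gripper value outside its range is refused whole. OPENING is the gripper's target within -1 to 1 (fully open at 1, half-way at 0, shut at -1), set as the call begins (- or left out, the last holds). The fingers move at their own pace and stop on an object; FORCE is the grip in N (left out, the last holds). Time passes only in rows, so rows that do not move let the fingers close. It gives the time, the measured TCP pose, the force, the opening and the grip force at its end, in the units of the state.
- ctrl.observe(): the state, without advancing time (a new reading comes with each control period).
- imaging.read_camera(name): name is "scene" or "top" or "wrist"; returns (picture, depth): 400x640x3 uint8, red, green, blue; 400x640 float32, m along the optical axis (not along the pixel's ray), 0 where there is no reading.
- imaging.camera_params(name): a dict with "vfov" (degrees; the focal length in pixels is half the picture's height over the tangent of half this angle, whatever the lens; pixels are square), "cx", "cy" (the principal point, pixels), "T" (4x4, takes a point from camera to world coordinates). Camera axes: x right, y up, looking along -z (the intrinsics and any distortion apply to the point x, -y, -z); pixel columns grow to the right and rows downward; lengths in m; the calibration is good to about 2 mm. A picture is of the moment at which its call begins: read the wrist's pose just before it. camera_params takes no time and is no camera call; for the wrist camera it gives the pose at the moment of the call.
- ctrl.close_job(): hands the job in; it is judged then, once.
The state is a dict: "time": time; "joints": joint angles; "joint_vel": joint speeds; "joint_efforts": joint torques, N m; "position": TCP position; "orientation": TCP orientation; "ft_force": force on the tool from outside, world axes, zero at the start; "wrist_torque": the same for the moment, N m; "grip_width": finger opening in m; "gripper_force": force on a finger pad.
Only numpy, scipy, OpenCV 4.12 (cv2) and the standard library are available. Lean on these libraries where they do the work, as an engineer would, in place of code of your own. Each camera call takes 0.05 s, during which the arm holds its last target. There are 200 camera calls.

## Working session

There is one attempt and no reset: what is moved stays moved. The work goes in short steps, Python scripts to look and compute and a shell command to move; the robot and the scene stay as the last step left them, time stands still between calls to the robot, and variables do not carry over. Pictures are saved under pics/ and viewed, at most 10 in all, crops included, and the job is handed in when it is done.

```bash
mkdir -p pics
cat > h.py <<'E'
import numpy as np, cv2
from workcell import ctrl, imaging
def grab(n):
    p=imaging.camera_params(n); im,d=imaging.read_camera(n); return p,im,d
def pts(p,d,u,v,z=None):
    "pixel->world; with depth d (array at u,v) or onto plane z"
    f=200/np.tan(np.radians(p['vfov'])/2); u=np.asarray(u,float);v=np.asarray(v,float)
    r=np.stack([(u-p['cx'])/f,-(v-p['cy'])/f,-np.ones_like(u)],-1)
    T=np.array(p['T']); w=r@T[:3,:3].T
    if z is not None: d=(z-T[2,3])/w[...,2]
    return T[:3,3]+w*np.asarray(d)[...,None]
def save(n,im): cv2.imwrite('pics/'+n,cv2.cvtColor(im,cv2.COLOR_RGB2BGR))
E
python3 - <<'E'
from h import *
for n in ('top','scene'):
    p,im,d=grab(n); save(n+'.png',im); np.savez(n+'.npz',im=im,d=d)
    print(n,{k:np.round(v,3) if not isinstance(v,str) else v for k,v in p.items()},(d==0).mean())
s=ctrl.observe();print(s)
E
```

```text
top {'vfov': np.float64(45.577), 'cx': np.float64(312.945), 'cy': np.float64(204.056), 'T': array([[-0.018,  0.993, -0.121,  0.389],
       [-1.   , -0.02 , -0.017,  0.028],
       [-0.019,  0.12 ,  0.993,  1.363],
       [ 0.   ,  0.   ,  0.   ,  1.   ]])} 0.00378515625
scene {'vfov': np.float64(56.465), 'cx': np.float64(313.638), 'cy': np.float64(194.275), 'T': array([[-0.155, -0.844,  0.513,  0.972],
       [ 0.988, -0.139,  0.069,  0.101],
       [ 0.013,  0.518,  0.855,  0.763],
       [ 0.   ,  0.   ,  0.   ,  1.   ]])} 0.00402734375
{'time': 0.1, 'joints': array([ 1.01798222e+00,  3.42642846e-01,  1.52492415e+00,  2.39589422e-05,
        1.27540568e+00, -1.46001711e-01]), 'joint_vel': array([-0.00077603, -0.00158161, -0.00374097,  0.00134183,  0.00117499,
       -0.00052433]), 'joint_efforts': array([ 1.02161681e-03, -4.34445620e+01, -2.46491629e+01, -3.56592409e-04,
        4.60720039e-03, -1.04229269e-05]), 'position': array([0.20752752, 0.48187166, 0.24469981]), 'orientation': array([-3.14023065e+00, -2.23438079e-04,  2.73477312e+00]), 'ft_force': array([ 0.06734589, -0.35688022, -0.95378429]), 'wrist_torque': array([-0.03699206, -0.02574064,  0.02768027]), 'gripper_force': 0.0, 'grip_width': 0.08566929468900857}
```

View pics/top.png

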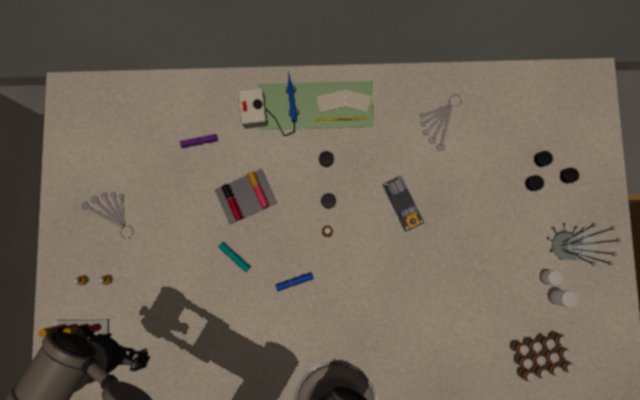

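View pics/scene.png

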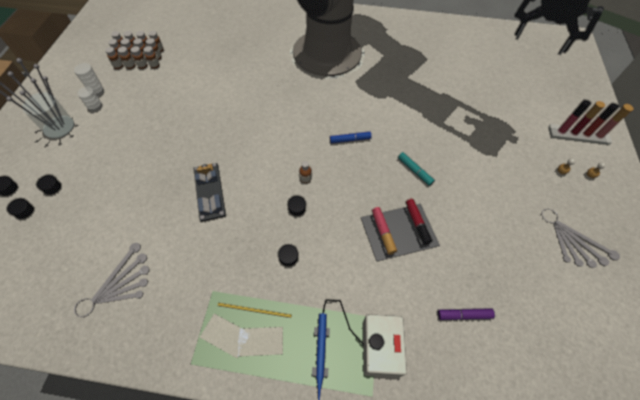

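Candidates in the top view:
- Pink tube with gold cap on the grey rest (258,190): this is the one.
- Dark red tube with black cap on the rest (232,202).
- Blue (294,282), purple (199,141) and teal (235,257) decoys.
- Gold and black-capped tubes in the display stand (70,330), which is not the rest.

The V-block is at (403,203), with its brass stop near (412,220).

Run:
```python
from h import *
z=np.load('top.npz'); im=z['im'];p=imaging.camera_params('top')
hsv=cv2.cvtColor(im,cv2.COLOR_RGB2HSV)
for nm,pt,h in (('gold cap',(254,176),.027),('pink',(262,200),.027),('blackbottom',(238,217),.027),('blackcap',(227,188),.027),('v far',(395,182),.03),('v stop',(412,222),.046)):
    print(nm,pts(p,None,pt[0],pt[1],h).round(3),hsv[pt[1],pt[0]])
a=cv2.resize(im[160:240,210:290],None,fx=5,fy=5,interpolation=3); b=cv2.resize(im[160:240,365:445],None,fx=5,fy=5,interpolation=3)
save('crop1.png',cv2.convertScaleAbs(np.hstack([a,b]),alpha=1.7))
# wrist camera offset in tool frame
w=imaging.camera_params('wrist');s=ctrl.observe()
from scipy.spatial.transform import Rotation as R
Rt=R.from_euler('xyz',s['orientation']).as_matrix()
T=np.array(w['T']);print('wrist',w['vfov'],w['cx'],w['cy'],(Rt.T@(T[:3,3]-s['position'])).round(3),(Rt.T@T[:3,:3]).round(3))
```

```text
gold cap [0.635 0.218 0.027] [ 19 246 108]
pink [0.566 0.195 0.027] [175 173 153]
blackbottom [0.519 0.263 0.027] [176 215 114]
blackcap [0.602 0.295 0.027] [165  32  16]
v far [ 0.609 -0.183  0.03 ] [11 31 90]
v stop [ 0.494 -0.223  0.046] [15 33 61]
wrist 63.90182634115737 329.84768839708426 199.4996972416021 [ 0.066 -0.    -0.128] [[-0.     0.965  0.262]
 [ 1.    -0.     0.   ]
 [ 0.     0.262 -0.965]]
```

View pics/crop1.png

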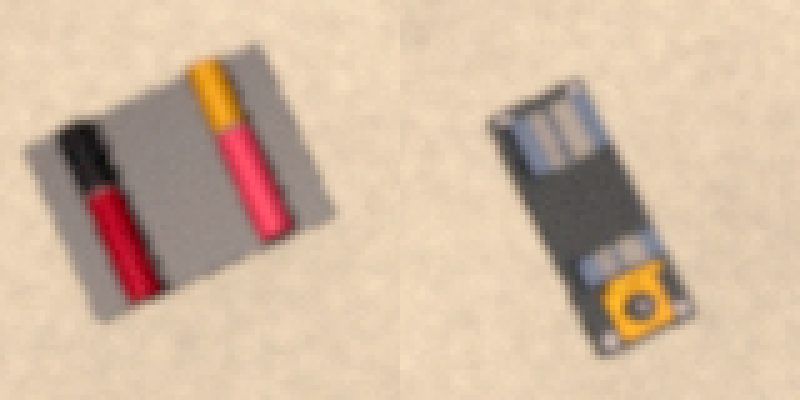

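The crop shows the gold-capped tube in the rest's right-hand place, with its cap up-image at (203,62) and its bottom at (276,238). The V-block's brass stop and thumbscrew are at its lower end (640,300). Next I'll measure both.

Run:
```python
from h import *
for n,box in (('top',(215,160,285,240)),('scene',(350,195,440,265))):
    z=np.load(n+'.npz'); im=z['im'];p=imaging.camera_params(n);hsv=cv2.cvtColor(im,cv2.COLOR_RGB2HSV)
    H,S,V=[hsv[...,i].astype(int) for i in range(3)]
    x0,y0,x1,y1=box; m=np.zeros(H.shape,bool);m[y0:y1,x0:x1]=1
    g=m&(H>10)&(H<28)&(S>180)&(V>60); k=m&((H>165)|(H<6))&(S>120)&(V>135 if n=='top' else V>120)
    for nm,q in(('gold',g),('pink',k)):
        v,u=np.nonzero(q);P=pts(p,None,u,v,.032);c=P.mean(0);print(n,nm,q.sum(),c.round(4))
    v,u=np.nonzero(g);a=pts(p,None,u,v,.032).mean(0);v,u=np.nonzero(k);b=pts(p,None,u,v,.032).mean(0)
    d=a-b;print('yaw',np.arctan2(d[1],d[0]),'len',np.hypot(*d[:2]))
z=np.load('top.npz');im=z['im'];p=imaging.camera_params('top')
# V-block dark outline
print(pts(p,None,np.array([463,584,694,604])/1+0,np.zeros(4),0)[:1]*0)
c=np.array([[492,118],[578,82],[694,310],[602,354]],float);u=(c[:,0]-400)/5+365;v=c[:,1]/5+160
P=pts(p,None,u-.4,v-.4,.012);print(P.round(4));d=(P[0]+P[1]-P[2]-P[3])/2;print('block centre',P.mean(0),'yaw',np.arctan2(d[1],d[0]),np.hypot(*d[:2]))
```

```text
top gold 80 [0.6275 0.2208 0.032 ]
top pink 66 [0.5781 0.2004 0.032 ]
yaw 0.39178243730880236 len 0.05354416094787844
scene gold 0 [nan nan nan]
scene pink 228 [0.5674 0.2126 0.032 ]
yaw nan len nan
[[ 0. -0.  0.]]
[[ 0.6094 -0.151   0.012 ]
 [ 0.6293 -0.201   0.012 ]
 [ 0.4968 -0.2613  0.012 ]
 [ 0.4728 -0.2083  0.012 ]]
block centre [ 0.55206499 -0.20539396  0.012     ] yaw 0.41218167171218517 0.14679186587822374<stdin>:8: RuntimeWarning: Mean of empty slice.
  ret = um.true_divide(
<stdin>:9: RuntimeWarning: Mean of empty slice.
```

```bash
python3 -m pendant '[3.7,-2.8,-0.4,0,0,0.08, 3.7,-2.8,-0.4,0,0,0.08, 3.7,-2.8,-0.4,0,0,0.08, 3.7,-2.8,-0.4,0,0,0.08, 3.7,-2.8,-0.4,0,0,0.08, 3.7,-2.8,-0.4,0,0,0.08, 3.7,-2.8,-0.4,0,0,0.08, 3.7,-2.8,-0.4,0,0,0.08, 3.7,-2.8,-0.4,0,0,0.08, 3.7,-2.8,-0.4,0,0,0.08]' 1
python3 -m pendant '[0,0,0,0,0,0,0,0,0,0,0,0]'
python3 - <<'E'
from h import *
p,im,d=grab('wrist');save('w1.png',im);np.savez('w1.npz',im=im,d=d,T=p['T'])
print(ctrl.observe()['position'],ctrl.observe()['orientation'])
E
```

```text
time: 1.35
position: [0.5786, 0.2011, 0.2047]
orientation: [3.141, -0.001, -2.746]
ft_force: [0.1, 0.7, -1.1]
grip_width: 0.0856
gripper_force: 0.0
time: 1.6
position: [0.5771, 0.2023, 0.2047]
orientation: [3.141, -0.001, -2.749]
ft_force: [-0.0, 0.1, 0.0]
grip_width: 0.0852
gripper_force: 0.0
[0.5769142  0.20272629 0.20509906] [ 3.14105119e+00 -9.07010037e-04 -2.74830427e+00]
```

View pics/w1.png

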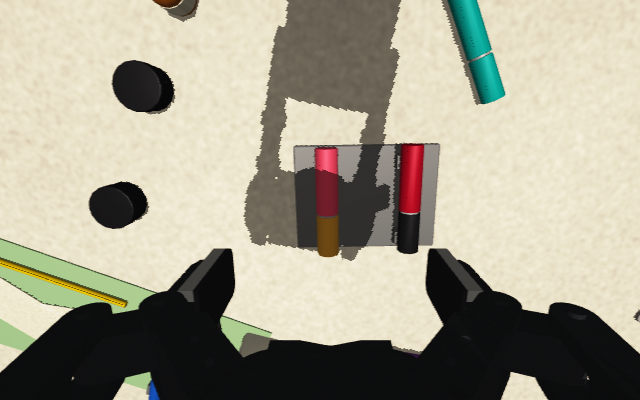

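The wrist view has the gold-capped tube at (327,150) for its bottom to (328,255) for its cap, the black-capped tube at (410,200), and the pots well off to the left.

```bash
cat >> h.py <<'E'
def tube(p,im,box,zt=.0267,r=.011):
    hsv=cv2.cvtColor(im,cv2.COLOR_RGB2HSV).astype(int);H,S,V=[hsv[...,i] for i in range(3)]
    m=np.zeros(H.shape,bool);x0,y0,x1,y1=box;m[y0:y1,x0:x1]=1
    k=m&((H>165)|(H<5))&(S>110)&(V>60); g=m&(H>9)&(H<28)&(S>150)&(V>50)
    out={}
    for n,q in (('pink',k),('gold',g),('all',k|g)):
        q=cv2.morphologyEx(q.astype(np.uint8),cv2.MORPH_OPEN,np.ones((3,3)))
        c=max(cv2.findContours(q,0,1)[0],key=cv2.contourArea);out[n]=(cv2.contourArea(c),c[:,0])
    # midline from cast contour at axis height
    c=out['all'][1];P=pts(p,None,c[:,0],c[:,1],zt)
    (cx,cy),(w,h),a=cv2.minAreaRect((P[:,:2]*1000).astype(np.float32))
    ctr=np.array([cx,cy])/1000;bx=cv2.boxPoints(((cx,cy),(w,h),a))
    e=bx[1]-bx[0],bx[2]-bx[1];L=max(e,key=np.linalg.norm)
    G=out['gold'][1];g0=pts(p,None,G[:,0],G[:,1],zt).mean(0)[:2]
    u=L/np.linalg.norm(L);u=u if u@(g0-ctr)>0 else -u
    K=out['pink'][1];kk=(pts(p,None,K[:,0],K[:,1],zt)[:,:2]-ctr)@u;gg=(pts(p,None,G[:,0],G[:,1],zt)[:,:2]-ctr)@u
    return dict(ctr=ctr,yaw=float(np.arctan2(u[1],u[0])),size=(w,h),pink=(kk.min(),kk.max()),gold=(gg.min(),gg.max()),areas=(out['pink'][0],out['gold'][0]),u=u)
E
python3 - <<'E'
from h import *
z=np.load('w1.npz');p=imaging.camera_params('wrist')
t=tube(p,z['im'],(305,138,355,262));print(t)
b=t['ctr']+t['u']*t['pink'][1];c=b-.012*t['u'];print('seam',b,'origin(seam-12mm)',c,'grasp(-10)',c-.010*t['u'])
print('depth on tube',z['d'][190,327],pts(p,z['d'][190,327],327,190),pts(p,z['d'][235,328],328,235),pts(p,z['d'][200,370],370,200))
E
```

```text
{'ctr': array([0.57842261, 0.19877972]), 'yaw': 0.3990078866481781, 'size': (68.7634048461914, 21.510623931884766), 'pink': (np.float64(-0.03438168366325489), np.float64(0.034381734815033094)), 'gold': (np.float64(0.035365348794681825), np.float64(0.07807444674135096)), 'areas': (1459.5, 748.5), 'u': array([0.92144686, 0.3885043 ], dtype=float32)}
seam [0.61010355 0.21213718] origin(seam-12mm) [0.59904619 0.20747512] grasp(-10) [0.58983172 0.20359008]
depth on tube 0.30352712 [0.58254328 0.20165494 0.03773112] [0.62487176 0.22015143 0.03595722] [0.58242718 0.25058632 0.00531727]
```

```bash
python3 -m pendant '[0.55,0,-2.5,0,0,0.003, 0.55,0,-2.5,0,0,0.003, 0,0,-2.5,0,0,0, 0,0,-2.5,0,0,0, 0,0,-2.5,0,0,0, 0,0,-2.5,0,0,0, 0,0,-1.8,0,0,0, 0,0,-1.0,0,0,0, 0,0,0,0,0,0, 0,0,0,0,0,0]' 1
python3 - <<'E'
from h import *
p,im,d=grab('wrist');save('w2.png',im)
E
```

```text
time: 2.9
position: [0.5893, 0.2024, 0.0282]
orientation: [-3.141, 0.002, -2.742]
ft_force: [-0.1, -0.3, -1.3]
grip_width: 0.0855
gripper_force: 0.0
```

View pics/w2.png

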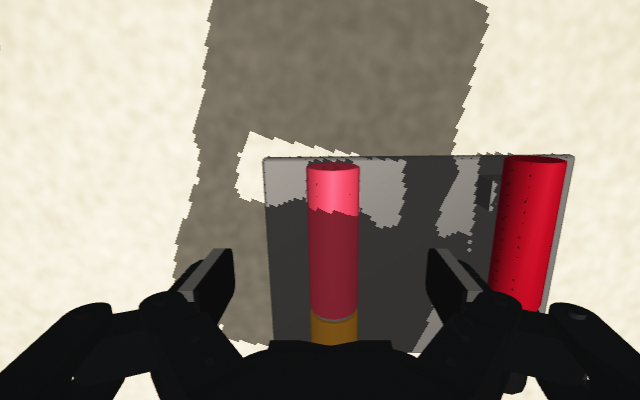

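The tube (column 333) is centred between the pads (230 to 430) on its barrel, with the cap seam at row 318. Closing now.

```bash
python3 -m pendant '[0,0,-0.15,0,0,0, 0,0,0,0,0,0, 0,0,0,0,0,0, 0,0,0,0,0,0, 0,0,0,0,0,0, 0,0,0,0,0,0]' -1 40
python3 -m pendant '[0,0,0,0,0,0, 0,0,0,0,0,0]'
```

```text
time: 3.7
position: [0.5883, 0.2034, 0.0263]
orientation: [3.14, 0.0, -2.742]
ft_force: [-2.2, 5.1, 3.2]
grip_width: 0.0203
gripper_force: 39.2
time: 3.95
position: [0.5883, 0.2034, 0.0263]
orientation: [3.14, 0.0, -2.742]
ft_force: [-1.1, 4.5, 4.0]
grip_width: 0.0206
gripper_force: 39.2
```

```bash
python3 -m pendant '[0,0,1,0,0,0, 0,0,3,0,0,0, 0,0,4,0,0,0, 0,0,4,0,0,0, -0.3,-2,2,0,0,0, -0.5,-4,1,0,0,0, -0.5,-5,1,0,0,0, -0.5,-5,1,0,0,0, -0.5,-5,0,0,0,0, -0.5,-5,0,0,0,0]'
python3 -m pendant '[0,-5,0,0,0,0, 0,-4,0,0,0,0.01, 0,-3.5,0,0,0,0, 0,-1.5,0,0,0,0, 0,0,0,0,0,0, 0,0,0,0,0,0, 0,0,0,0,0,0]'
python3 - <<'E'
from h import *
p,im,d=grab('wrist');save('w3.png',im);np.savez('w3.npz',im=im,d=d,T=p['T']);print(ctrl.observe()['position'])
E
```

```text
time: 5.2
position: [0.5593, -0.0606, 0.1955]
orientation: [3.141, -0.001, -2.743]
ft_force: [0.5, 0.3, -0.6]
grip_width: 0.0208
gripper_force: 39.1
time: 6.08
position: [0.5608, -0.1966, 0.1959]
orientation: [3.141, -0.0, -2.731]
ft_force: [-0.7, 0.2, -0.4]
grip_width: 0.0209
gripper_force: 39.2
[ 0.5608302  -0.19667625  0.19589599]
```

View pics/w3.png

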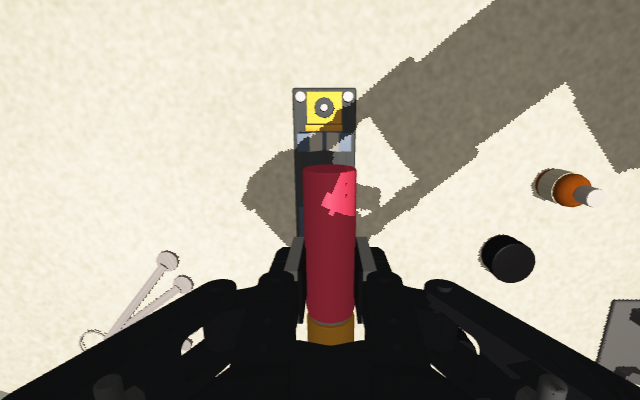

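The wrist view shows the tube held level over the block. The brass thumbscrew is at (323,107), the stop plate edge at row 128, and the two white flanks at rows 132–152 meet at column 324. The tube bottom is at row 170.

Run:
```python
from h import *
z=np.load('w3.npz');im=z['im'];d=z['d'];p=imaging.camera_params('wrist');p['T']=z['T']
v,u=np.mgrid[80:240,280:370];P=pts(p,d[80:240,280:370],u,v)
Z=P[...,2];ok=d[80:240,280:370]>0
for r in range(84,165,6): print(r,' '.join('%3d'%(1000*x) for x in Z[r-80,8:84:4]))
st=ok&(Z>.041)&(Z<.051)&(v<135)
Q=P[st];print('stop top',st.sum(),Q.mean(0),np.median(Q[:,2]))
(c,s,a)=cv2.minAreaRect((Q[:,:2]*1000).astype(np.float32));print(c,s,a)
# base plate edges, rows 90-150
pl=ok&(Z>.008)&(Z<.06)&(v>90)&(v<158)
L=[];
for r in range(92,156,2):
    c=np.nonzero(pl[r-80])[0]+280
    if len(c): L.append((r,c.min(),c.max()))
L=np.array(L);l=pts(p,None,L[:,1]-.5,L[:,0],.012);rr=pts(p,None,L[:,2]+.5,L[:,0],.012);mid=(l+rr)/2
fl=np.polyfit(l[:,0],l[:,1],1);fr=np.polyfit(rr[:,0],rr[:,1],1);fm=np.polyfit(mid[:,0],mid[:,1],1)
print('yaws',np.arctan([fl[0],fr[0],fm[0]]),'mid',fm,'width',np.median(np.linalg.norm(l-rr,axis=1)))
print('y on midline at x=.5',np.polyval(fm,.5),'x=.55',np.polyval(fm,.55))
t=tube(p,im,(295,160,362,345),zt=.2);print(t)
tb=ok&(Z>.15);Q=P[tb];print('tube pts',tb.sum(),Q.min(0),Q.max(0))
```

```text
84   0   0  -2  -1   0   0   0   0   0   0  -1   0   0   0  -1   0  -1   0  -2
90   0  10  11  11  11  12  11  11  11  11  12  10  10  11  12  12  11   0   0
96   0  10  12  14  14  16  17  15  16  16 323  16  15  16  13  13  13   0  -1
102  -1  10  10  11  12  15  15  26  26  24  27  25  17  16  11   9  12   0   0
108   0   9  10  10  11  15  17  27  30  30  26  25  17  15  10   9   9   0   0
114   0  -1  11  11  11  16  17  15  27  26  25  16  15  15  10  12  10   0   0
120   0   0  11  11  11  15  15  16  17  16  17  16  16  16  10  11  11  -1  -1
126  -1  -1  10  11  12  45  44  45  46  45  44  45  45  45  10  10  11  -1   0
132   0   0  12  21  21  21  17  24  24  16  25  26  17  21  22  20  10  -1   0
138   0   0  12  34  34  33  31  28  24  18  24  28  32  32  34  34  10  -1   0
144  -1  -1  11  34  34  34  32  28  22  18  24  28  30  34  34  34  11  -1   0
150   0  -1  11  33  34  33  31  28  24  10  25  28  32  34  34  33  10   0   0
156   0   0  12  10  12  10  11  10  12  10  10  11  12  13  12  10  11   0  -1
162   0   0  11  11  12  10  10  11  11  11  10  10  11  11  11  11  12   0   0
stop top 294 [ 0.51420833 -0.22375422  0.04514714] 0.04519747546708883
(514.2296142578125, -223.75656127929688) (5.902951240539551, 30.700889587402344) 23.453758239746094
yaws [0.41629313 0.41191266 0.41416442] mid [ 0.4395913  -0.44975033] width 0.05942617526151735
y on midline at x=.5 -0.22995468222513987 x=.55 -0.20797511700340007
{'ctr': array([ 0.55613892, -0.1992394 ]), 'yaw': 0.42094820737838745, 'size': (82.61283874511719, 21.188079833984375), 'pink': (np.float64(-0.04130637139020726), np.float64(0.03019498290250681)), 'gold': (np.float64(0.026691002130074838), np.float64(0.04130643208750147)), 'areas': (7586.5, 905.0), 'u': array([0.9127019 , 0.40862605], dtype=float32)}
tube pts 3999 [ 0.5162804  -0.22489469  0.18516252] [ 0.55816757 -0.18613923  0.20812426]
```

```bash
cat >> h.py <<'E'
def held(p,d,box,yaw,S,zmin=.15):
    "tube bottom & pitch from depth in V axes relative to stop point S"
    x0,y0,x1,y1=box;v,u=np.mgrid[y0:y1,x0:x1];D=d[y0:y1,x0:x1];P=pts(p,D,u,v)
    w=(D>0)&(P[...,2]>zmin);Q=P[w]-S;e=np.array([np.cos(yaw),np.sin(yaw),0]);n=np.array([-e[1],e[0],0])
    s,t,z=Q@e,Q@n,Q[:,2]+S[2]
    rows=[]
    s0=np.percentile(s,.3)
    for a in np.arange(s0+.002,s0+.05,.004):
        k=(s>a)&(s<a+.004)
        if k.sum()<40: continue
        # circle fit radius 11 : z=zc+sqrt(r2-(t-tc)^2)
        from scipy.optimize import least_squares
        f=least_squares(lambda q:np.hypot(t[k]-q[0],z[k]-q[1])-.011,[np.median(t[k]),z[k].max()-.011],loss='soft_l1',f_scale=.001)
        rows.append((a+.002,*f.x))
    return s0,np.array(rows)
E
python3 - <<'E'
from h import *
z=np.load('w3.npz');d=z['d'];p=imaging.camera_params('wrist');p['T']=z['T']
yaw=.413;S=np.array([.5170,-.2225,.0376]);s0,r=held(p,d,(302,160,358,300),yaw,S)
print('bottom s',s0*1000);print((r*1000).round(1))
print('dyaw',np.polyfit(r[:,0],r[:,1],1),'pitch',np.polyfit(r[:,0],r[:,2],1))
s=ctrl.observe()
e=np.array([np.cos(yaw),np.sin(yaw),0]);n=np.array([-e[1],e[0],0]);q=s['position']-S;print('TCP rel',q@e,q@n,q[2],s['orientation'])
E
```

```text
bottom s 5.92782345812615
[[  9.9   5.3 195.3]
 [ 13.9   5.3 195.3]
 [ 17.9   5.3 195.4]
 [ 21.9   5.4 195.3]
 [ 25.9   5.4 195.3]
 [ 29.9   5.3 195.3]
 [ 33.9   5.4 195.3]
 [ 37.9   5.4 195.4]
 [ 41.9   5.6 195.5]
 [ 45.9   5.4 214.8]
 [ 49.9   5.4 214.9]
 [ 53.9   5.5 214.7]]
dyaw [0.00540471 0.00522109] pitch [0.46122461 0.18546981]
TCP rel 0.05050958543410759 0.006060870966427077 0.15829598735805725 [ 3.14133056e+00 -2.29598814e-05 -2.73078279e+00]
```

```bash
python3 -m pendant '[0.2,-0.5,-1.5,0,0,0.003, 0,0,-2.5,0,0,0, 0,0,-3,0,0,0, 0,0,-3,0,0,0, 0,0,-2.5,0,0,0, 0,0,-1,0,0,0, 0,0,0,0,0,0, 0,0,0,0,0,0, 0,0,0,0,0,0]'
python3 - <<'E'
from h import *
p,im,d=grab('wrist');save('w4.png',im);np.savez('w4.npz',im=im,d=d,T=p['T'])
yaw=.413;e=np.array([np.cos(yaw),np.sin(yaw),0]);n=np.array([-e[1],e[0],0]);S=np.array([.5170,-.2225,.0376])
v,u=np.mgrid[0:240,220:430];D=d[0:240,220:430];P=pts(p,D,u,v);q=P-S;s=q@e;t=q@n;Z=P[...,2]
k=(D>0)&(Z>.041)&(Z<.050)&(s<.004)&(s>-.012)&(abs(t)<.025)
print('stop',k.sum(),'s range',np.percentile(s[k],[1,50,99]),'t',np.percentile(t[k],[1,50,99]),'z',np.median(Z[k]))
# stop yaw
f=np.polyfit(t[k],s[k],1);print('stop rot',f[0])
s0,r=held(p,d,(270,60,400,300),yaw,S,zmin=.055);print('bottom',s0,(r*1000).round(1)[:8])
q=ctrl.observe()['position']-S;print('TCP rel',q@e,q@n,q[2])
E
```

```text
time: 7.25
position: [0.5633, -0.2031, 0.0619]
orientation: [-3.14, 0.001, -2.729]
ft_force: [-0.2, 0.1, -0.4]
grip_width: 0.0208
gripper_force: 39.2
stop 988 s range [-0.00595619 -0.00317303 -0.00029621] t [-1.54231730e-02  9.67810146e-05  1.56299298e-02] z 0.04523162786853119
stop rot 0.0008890859395670755
bottom 0.0055513489611493175 [[ 9.6 -1.7 61.2]
 [13.6 -1.7 61.3]
 [17.6 -1.6 61.3]
 [21.6 -1.6 61.3]
 [25.6 -1.6 61.2]
 [29.6 -1.6 61.3]
 [33.6 -1.6 61.2]
 [37.6  0.8 86.5]]
TCP rel 0.050093394527007125 -0.000691886525899833 0.02413094621624405
```

View pics/w4.png

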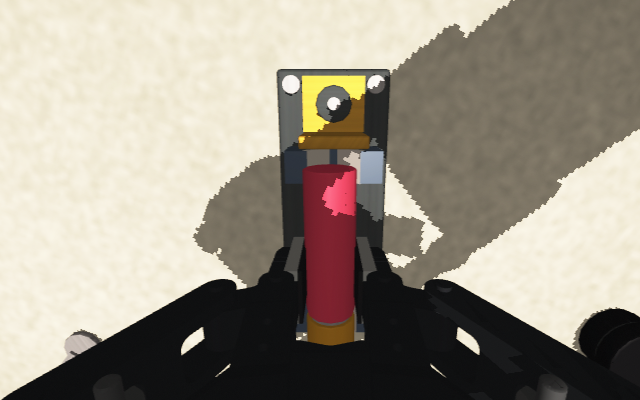

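The tube sits 1.7 mm to the right of the V line, level, with 5.5 mm between its bottom (row 170) and the stop (row 148). I'll centre it and lower to just above the V.

```bash
python3 -m pendant '[-0.07,0.16,-0.4,0,0,0, 0,0,-0.8,0,0,0, 0,0,-0.6,0,0,0, 0,0,-0.3,0,0,0, 0,0,0,0,0,0, 0,0,0,0,0,0]'
python3 -m pendant '[0,0,-0.1,0,0,0, 0,0,-0.1,0,0,0, 0,0,0,0,0,0, 0,0,0,0,0,0]'
```

```text
time: 8.05
position: [0.5621, -0.2013, 0.0399]
orientation: [-3.141, 0.0, -2.729]
ft_force: [-0.1, 0.1, -1.3]
grip_width: 0.0207
gripper_force: 39.2
time: 8.55
position: [0.5621, -0.2013, 0.0379]
orientation: [-3.142, 0.0, -2.729]
ft_force: [0.2, 0.5, -0.0]
grip_width: 0.0208
gripper_force: 39.2
```

```bash
python3 -m pendant '[-0.14,-0.06,0,0,0,0, -0.14,-0.06,0,0,0,0, -0.14,-0.06,0,0,0,0, 0,0,0,0,0,0, 0,0,0,0,0,0]'
python3 -m pendant '[-0.05,-0.02,0,0,0,0, 0,0,0,0,0,0, 0,0,0,0,0,0]'
python3 -m pendant '[0,0,-0.05,0,0,0, 0,0,0,0,0,0, 0,0,0,0,0,0]'
```

```text
time: 9.18
position: [0.5577, -0.2031, 0.0378]
orientation: [3.142, -0.0, -2.729]
ft_force: [-0.6, -0.5, 0.0]
grip_width: 0.0204
gripper_force: 39.2
time: 9.55
position: [0.5574, -0.2032, 0.0378]
orientation: [-3.142, 0.0, -2.729]
ft_force: [1.1, -0.6, 0.8]
grip_width: 0.0208
gripper_force: 39.2
time: 9.93
position: [0.5575, -0.2034, 0.0375]
orientation: [-3.141, 0.0, -2.729]
ft_force: [-0.1, -1.4, 2.8]
grip_width: 0.0206
gripper_force: 39.3
```

Contact is starting downward (2.8 N). I'll carry on toward the stop in small steps.

```bash
python3 -m pendant '[-0.05,-0.02,0,0,0,0, 0,0,0,0,0,0, 0,0,0,0,0,0]'
python3 -m pendant '[-0.05,-0.02,0,0,0,0, 0,0,0,0,0,0, 0,0,0,0,0,0]'
python3 - <<'E'
from h import *
p,im,d=grab('wrist');np.savez('w5.npz',im=im,d=d,T=p['T'])
yaw=.413;e=np.array([np.cos(yaw),np.sin(yaw),0]);n=np.array([-e[1],e[0],0]);S=np.array([.5170,-.2225,.0376])
s0,r=held(p,d,(290,140,380,300),yaw,S,zmin=.0378);print('bottom',s0,(r*1000).round(1))
q=ctrl.observe()['position']-S;print('TCP rel',q@e,q@n,q[2])
save('w5.png',cv2.resize(im[110:210,270:400],None,fx=5,fy=5,interpolation=3))
E
```

```text
time: 10.3
position: [0.5574, -0.2035, 0.0375]
orientation: [-3.141, 0.001, -2.729]
ft_force: [3.9, -0.5, 1.2]
grip_width: 0.0206
gripper_force: 39.3
time: 10.68
position: [0.5573, -0.2035, 0.0375]
orientation: [-3.141, 0.002, -2.729]
ft_force: [7.1, 0.5, 0.4]
grip_width: 0.0205
gripper_force: 39.2
bottom -0.005988412357669746 [[-2.   0.8 36.5]
 [ 2.   0.4 36.6]
 [ 6.   0.4 36.7]
 [10.   0.4 36.7]
 [14.   0.4 36.8]
 [18.   0.4 36.8]
 [22.   0.4 36.8]
 [26.   0.4 36.8]
 [30.   1.9 56.6]
 [34.   2.3 56.9]
 [38.   1.4 56.6]
 [42.   0.6 56.8]]
TCP rel 0.04452887568114538 0.0012136494438595017 -8.340489525893169e-05
```

View pics/w5.png

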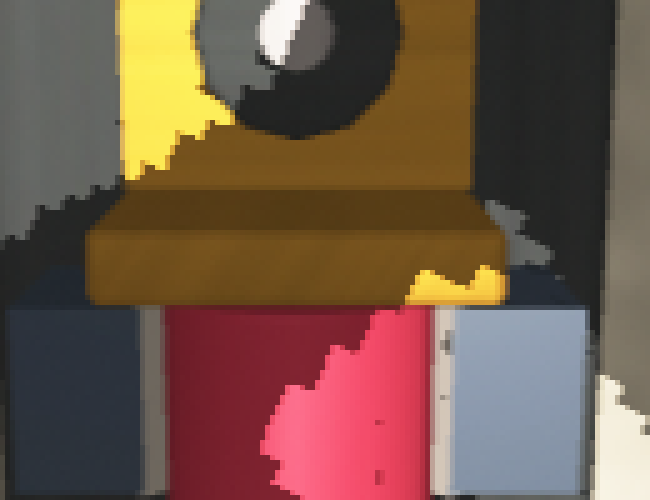

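The crop shows the tube bottom flush against the brass stop (row 305) and the tube central between the flanks, with about 7 N on the stop. Now pressing down in small steps.

```bash
python3 -m pendant '[0,0,-0.05,0,0,0, 0,0,0,0,0,0, 0,0,0,0,0,0]'
python3 -m pendant '[0,0,-0.05,0,0,0, 0,0,0,0,0,0, 0,0,0,0,0,0]'
python3 -m pendant '[0,0,-0.05,0,0,0, 0,0,0,0,0,0, 0,0,0,0,0,0]'
```

```text
time: 11.1
position: [0.5573, -0.2036, 0.0374]
orientation: [-3.14, 0.002, -2.729]
ft_force: [5.3, 0.7, 4.1]
grip_width: 0.0204
gripper_force: 39.6
time: 11.48
position: [0.5574, -0.2037, 0.0373]
orientation: [-3.14, 0.002, -2.73]
ft_force: [4.3, 0.2, 6.0]
grip_width: 0.0206
gripper_force: 39.8
time: 11.85
position: [0.5574, -0.2038, 0.0371]
orientation: [-3.14, 0.002, -2.73]
ft_force: [3.6, 0.6, 8.7]
grip_width: 0.0206
gripper_force: 40.0
```

```bash
python3 -m pendant '[0,0,-0.05,0,0,0, 0,0,-0.05,0,0,0, 0,0,0,0,0,0, 0,0,0,0,0,0]'
python3 -m pendant '[0,0,-0.05,0,0,0, 0,0,-0.05,0,0,0, 0,0,0,0,0,0, 0,0,0,0,0,0, 0,0,0,0,0,0]'
python3 - <<'E'
from h import *
p,im,d=grab('wrist')
yaw=.413;e=np.array([np.cos(yaw),np.sin(yaw),0]);n=np.array([-e[1],e[0],0]);S=np.array([.5170,-.2225,.0376])
s0,r=held(p,d,(290,140,380,300),yaw,S,zmin=.0378);print((r*1000).round(1)[:8])
o=ctrl.observe();q=o['position']-S;print('TCP rel',q@e,q@n,q[2],'F V-frame',o['ft_force']@e,o['ft_force']@n,o['ft_force'][2],o['wrist_torque'])
save('w6.png',cv2.resize(im[110:210,270:400],None,fx=5,fy=5,interpolation=3))
E
```

```text
time: 12.35
position: [0.5575, -0.2039, 0.037]
orientation: [-3.139, 0.003, -2.73]
ft_force: [2.0, 1.2, 15.1]
grip_width: 0.0208
gripper_force: 40.6
time: 12.98
position: [0.5575, -0.2039, 0.0369]
orientation: [-3.139, 0.003, -2.73]
ft_force: [-0.3, 2.3, 21.1]
grip_width: 0.0208
gripper_force: 41.3
[[-2.   0.6 36.6]
 [ 2.   0.1 36.3]
 [ 6.   0.1 36.3]
 [10.   0.2 36.4]
 [14.   0.1 36.4]
 [18.   0.1 36.4]
 [22.   0.1 36.4]
 [26.   0.1 36.4]]
TCP rel 0.04459932109353892 0.0007803622304422602 -0.0006879772111880664 F V-frame -0.03004292439306755 2.5072474976758836 21.119253844938047 [ 0.34053277  0.16867501 -0.19744199]
```

View pics/w6.png

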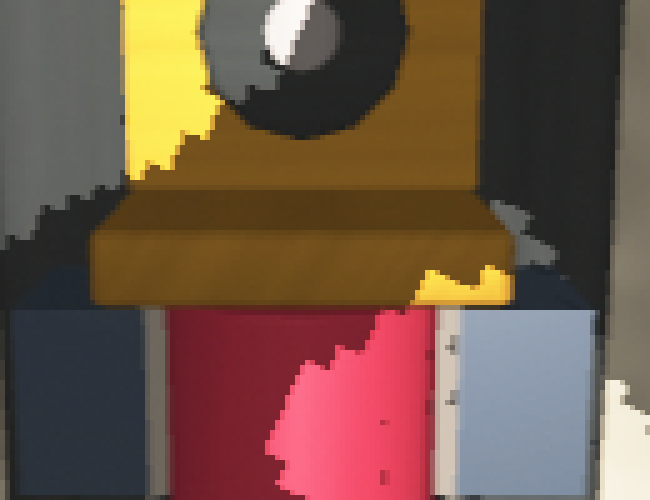

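The tube is level, flush with the stop (row 305), and central. It is pressed with 21 N down, about 15 N per flank. I'll check that it stays steady, then hand in.

```bash
python3 -m pendant '[0,0,0,0,0,0, 0,0,0,0,0,0, 0,0,0,0,0,0, 0,0,0,0,0,0, 0,0,0,0,0,0, 0,0,0,0,0,0]' && python3 -c "
from workcell import ctrl
o=ctrl.observe();f=o['ft_force'];print(f,o['gripper_force'])
if 12<f[2]<32 and abs(f[0])<10 and abs(f[1])<10 and o['gripper_force']>30: print(ctrl.close_job())"
```

```text
time: 13.78
position: [0.5575, -0.2039, 0.0369]
orientation: [-3.139, 0.003, -2.73]
ft_force: [-1.1, 2.1, 21.5]
grip_width: 0.0208
gripper_force: 41.3
[-1.11725072  2.14537634 21.52018211] 41.25415563583374
the job is handed in; nothing more can be done
None
```

I handed in the job at 13.8 s: the gold-capped tube is level in the V with its bottom against the brass stop, gripped by the barrel with the cap free and pressed down with about 21 N (roughly 15 N per flank by my estimate); no verdict was returned.

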